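# Check the air sampler's filter at the light panel

## Task

Lift the cover flap of the small air sampler right up so that it stays open, then draw the hidden filter cassette straight out by its pull tab and present it for inspection at the upright light panel: tab up, centred in front of the screen about 4 cm from it, its flat face parallel to the screen, touching neither panel nor worktop. Finish while still holding it there, motionless, with the flap left open; keep the cassette off the panel throughout, and do not disturb the specimen cup, the oil bottle or the petri dish.

Things in the scene. Friction and masses are not known exactly. Their poses are not given: they have to be found in the camera images.
- sampler: Fixed white air sampler on the worktop; housing 110 (its x) x 96 (its y) x 60 mm high, louvres on its front (-x) face, with the cover flap on top (total height 102 mm closed). Origin: centre of the underside; x away from the robot side, y to its left, z up; it stands anywhere near the worktop's front, turned up to 0.35 rad. The slot for the cassette is at the centre of the deck (9 mm in x by 63 mm in y, 50 mm deep, deck 60 mm above the underside).
- flap (a joint): Hinge of the cover flap (white box-shaped cover, 112 x 98 x 42 mm, open below): 0 = shut, grows as the flap's -y edge lifts and swings over to the sampler's +y side, stop at 1.8 rad. Starts shut or slightly ajar. A stiff hinge: it stays where it is left; about 1 N at the tongue moves it.
- flap_tongue (a point): Grip point on the tongue of the flap: a flat lug 30 mm wide (along the hinge, sampler's x) and 8 mm thick that sticks out 30 mm from the middle of the flap's free (-y) edge, level with its top; the point lies at mid thickness, 16 mm out from the flap's edge. Moves with the flap; axes parallel to the sampler's when shut (z then up). The point is 114 mm across and 38 mm above the hinge line when shut.
- flap_hinge (a point): Fixed point in the middle of the hinge line, on the sampler's top left edge (48 mm to its +y, 60 mm above its underside); the hinge line runs along x.
- filter_tab (a point): Centre of the pull tab of the loose filter cassette (about 40 g): the tab is 10 mm thick (x), 26 mm wide (y) and 30 mm high; standing in the sampler its foot is 2 mm above the deck, hidden by the flap when shut. Axes: x through the thickness, y across the width, z up along the tab.
- filter_plate (a point): Centre of the cassette's flat plate, 6 mm thick (x), 60 mm wide (y), 54 mm high (z): grey frame with white pleats; the tab's centre is 40 mm above it. It stands in the sampler's slot, 50 mm deep.
- viewer_center (a point): Centre of the front of the white screen of the fixed light panel: an upright grey slab 132 mm wide, 14 mm thick, top 142 mm above the worktop, on a 110 mm wide foot 12 mm high that juts 20 mm ahead of the screen. The point is 90 mm above the worktop; its x axis points into the screen (so the free side is -x, towards the robot), y along its width, z up.
- viewer: The same light panel as a body; origin on the worktop under the screen's front face; same axes as viewer_center.
- filter: The same filter cassette as a body; origin at the middle of the plate's lower edge, 27 mm below filter_plate; same axes.
- cup: Bystander: specimen cup with white lid, 63 mm across, 72 mm high, origin under its centre. Leave it alone.
- oil: Bystander: small brown bottle with black cap, 26 mm across, 60 mm high, origin under its centre. Leave it alone.
- dish: Bystander: covered petri dish, 60 mm across, 14 mm high, origin under its centre. Leave it alone.
Not all that is in view belongs to the job. Leave any orange look-alike of the viewer alone.

How it is judged:
By the outcome, as a careful person would: the job done as asked, in the order asked, and still so for the second after the job is handed in, while the arm keeps its last pose, push and grip.
It also fails if it takes over 51 s, if anything falls off the work surface, if the arm or the gripper's body presses on something with over 40 N, if the wrist force passes 120 N, or if a joint passes its speed limit or range.

## Robot

A 6-joint arm with a two-finger parallel gripper is mounted at the origin on a cart in front of the work surface, level with it; the furniture and walls round the work are solid. World frame = base frame: x ahead of the robot, y to its left, z up, the work surface at z = 0. Lengths are in m, angles in rad, forces in N, time in s.
With the tool pointing down it reaches from about 0.25 to 0.725 m from the base axis. Payload 4 kg.
Tool frame: the origin (TCP) lies between the finger pads; the fingertips stand 8 mm ahead of it and the grasp point (between the pads) lies 11 mm behind it (bot.tip_reach is the distance from the TCP to the fingertips, in m); z points along the fingers, y is the line along which they close (so a half turn about z gives the same grasp; the last joint's range is limited). The gripper opens to 85 mm and grips with 20 to 120 N. Pads are 22 mm wide; open, the fingers measure 114 mm over their backs; the gripper's body (76 mm by 85 mm) begins 54 mm behind the grasp point. The pads swing forward as they close: fully open they stand 13 mm farther back than shut.
Start: joints at [-1.175, 0.241, 0.005, 1.335, 0, 1.571], TCP at [0.193, -0.461, 0.239] pointing down, gripper open.
Joint ranges: [-2.72, 2.72], [-1.05, 1.87], [-1.09, 1.28], [-1.99, 2.15], [-1.42, 1.44], [-3.14, 3.14]. Speed limits (rad/s): [2.79, 2.79, 3.14, 3.14, 3.14, 3.14].

## Interface

Orientations are given as a unit quaternion [x, y, z, w].
In Python, from workcell import bot gives the robot as it stands.
- The arm moves only by the tool move_arm, never from a script. Its argument "deltas" is a list of rows, each a list of 7 numbers: the opening, from 0 (shut) to 1 (fully open), then the shift along the tool's x, y, z in mm, then the turn, a rotation vector about the tool's x, y, z in degrees. In form: [[gripper, tx, ty, tz, ax, ay, az], ...]. A call has 1 to 10 rows; each row shifts and turns the commanded pose from where the row before left it, along the tool's axes as they then stand; what a row does not reach is not made up. A row lasts 1/12 s, in which the tool goes at most 41.7 mm and 7.16 degrees, less where a joint would pass 70% of its speed; a pose out of reach is approached as far as the arm can. A call is refused whole if a number of a shift passes 41.7 or a number of a turn 7.16, either way. A call with a gripper value outside its range is refused whole. The fingers move at their own pace and stop on an object; the grip force is fixed at half the most. Time passes only in rows, so rows that do not move let the fingers close. It gives the time, the measured TCP pose, the force, the opening and the grip force at its end, in the units of the state.
- bot.get_obs(): the state, without advancing time (a new reading comes with each control period).
- bot.camera(name): name is "scene" or "top" or "wrist"; returns the picture (400x640x3 uint8, blue, green, red); there is no depth.
- bot.calibration(name): a dict with "K" (3x3 intrinsics, pixels), "dist_coeffs" ([k1, k2, p1, p2, k3] as OpenCV has them; the pictures are not rectified), "position" and "orientation" of the camera in the world. Camera axes: x right, y down, z forward; pixel columns grow to the right and rows downward; lengths in m; the calibration is good to about 2 mm. A picture is of the moment at which its call begins: read the wrist's pose just before it. calibration takes no time and is no camera call; for the wrist camera it gives the pose at the moment of the call.
- bot.job_done(): hands the job in; it is judged then, once.
Trained networks look in the newest picture that a camera, given by its name, has taken for a name from the list of things; names that differ only in an ending like _2 or _b are one class to them, and where a whole thing is asked for, a point or a joint stands for the part that bears it (a point fixed in the world has none). Each returns a list of dicts, best first, with "conf" (0 to 1); they miss things now and then, are a little off and sometimes report something else, mostly with a low value. They report only what shows in the picture. A call takes as long as a camera call. They do not tell look-alikes from the thing itself.
- bot.outline_of(query, camera): "pixels" (400x640 bool, what is visible of it) and "rect" ([left, top, width, height] in pixels, round what is visible of it).
The state is a dict: "clock": time; "joint_pos": joint angles; "joint_vel": joint speeds; "tau": joint torques, N m; "eef_pos": TCP position; "tool_rot": TCP orientation; "ft_force": force on the tool from outside, world axes, zero at the start; "ft_torque": the same for the moment, N m; "grip_width": finger opening in m; "grasp_force": force on a finger pad.
Only numpy, scipy, OpenCV 4.12 (cv2) and the standard library are available. Lean on these libraries where they do the work, as an engineer would, in place of code of your own. Each camera call takes 0.05 s, during which the arm holds its last target. There are 200 camera calls.

## Working session

There is one attempt and no reset: what is moved stays moved. The work goes in short steps, Python scripts to look and compute and a tool call to move; the robot and the scene stay as the last step left them, time stands still between calls to the robot, and variables do not carry over. Pictures are saved under pics/ and viewed, at most 10 in all, crops included, and the job is handed in when it is done.

Besides the shell and the picture viewer there is one more tool, called after "Request:" in YAML: its name, and indented under it one key for each argument. move_arm: Moves the arm, as the interface text tells. Its arguments: {"type":"object","properties":{"deltas":{"type":"array","items":{"type":"array","items":{"type":"number"}}}},"required":["deltas"]}

```bash
ls; mkdir -p pics; cat > h.py <<'E'
import numpy as np, cv2
from workcell import bot
from scipy.spatial.transform import Rotation as R
E
python3 - <<'E'
from h import *
o=bot.get_obs(); print(o['clock'],o['eef_pos'],o['tool_rot'])
ims=[]
for c in ('scene','top'):
    im=bot.camera(c); cv2.imwrite(f'pics/{c}0.png',im); ims.append(im)
    k=bot.calibration(c); print(c,np.round(k['K'],1).tolist(),k['dist_coeffs'],k['position'],k['orientation'])
    for q in ('sampler','flap','viewer','cup','oil','dish','flap_tongue'):
        for r in bot.outline_of(q,c):
            if r['conf']>.3: print(q,round(r['conf'],2),r['rect'],r['pixels'].sum())
E
```

```text
pics
0.0 [ 0.19253013 -0.46076299  0.23839893] [ 9.80487085e-01  1.96580615e-01 -2.02830892e-04 -1.04727835e-03]
scene [[415.7, 0.0, 318.7], [0.0, 415.7, 196.0], [0.0, 0.0, 1.0]] [-0.08861006  0.          0.          0.          0.        ] [-0.34438816  0.71384507  0.68723809] [-0.36463194  0.77851778 -0.46163915  0.21873022]
sampler 0.82 [236.9, 209.9, 55.0, 57.6] 2468
sampler 0.67 [366.3, 161.0, 26.1, 50.8] 1106
flap 0.58 [236.4, 211.2, 54.7, 40.4] 1532
viewer 0.79 [366.2, 158.6, 25.7, 51.4] 1189
viewer 0.76 [320.3, 178.8, 44.6, 57.0] 1696
cup 0.8 [404.1, 156.6, 11.9, 23.4] 263
oil 0.53 [172.9, 269.4, 16.3, 25.1] 233
dish 0.57 [278.0, 202.2, 15.6, 10.1] 168
flap_tongue 0.93 [235.5, 206.9, 55.4, 45.1] 1517
flap_tongue 0.45 [364.4, 157.3, 30.5, 54.5] 1144
top [[486.1, 0.0, 318.6], [0.0, 486.1, 200.1], [0.0, 0.0, 1.0]] [0.02566526 0.         0.         0.         0.        ] [-0.57529689  0.30218719  1.55337885] [-0.56992305  0.75317081 -0.25802521  0.20333334]
sampler 0.68 [251.4, 213.4, 32.2, 42.4] 1128
flap 0.92 [246.3, 216.5, 38.2, 32.1] 832
viewer 0.73 [320.8, 212.1, 29.9, 30.5] 702
oil 0.5 [200.3, 250.7, 4.8, 9.7] 64
dish 0.43 [296.7, 194.6, 14.5, 11.2] 152
flap_tongue 0.57 [249.4, 213.4, 31.8, 37.7] 848
```

```bash
python3 - <<'E'
import cv2,numpy as np
a=cv2.imread('pics/scene0.png')[140:310,150:450]; b=cv2.imread('pics/top0.png')[170:290,180:400]
cv2.imwrite('pics/c1.png',cv2.resize(a,(800,453),interpolation=cv2.INTER_CUBIC))
cv2.imwrite('pics/c2.png',cv2.resize(b,(800,436),interpolation=cv2.INTER_CUBIC))
E
```

```text
(no output)
```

View pics/c1.png

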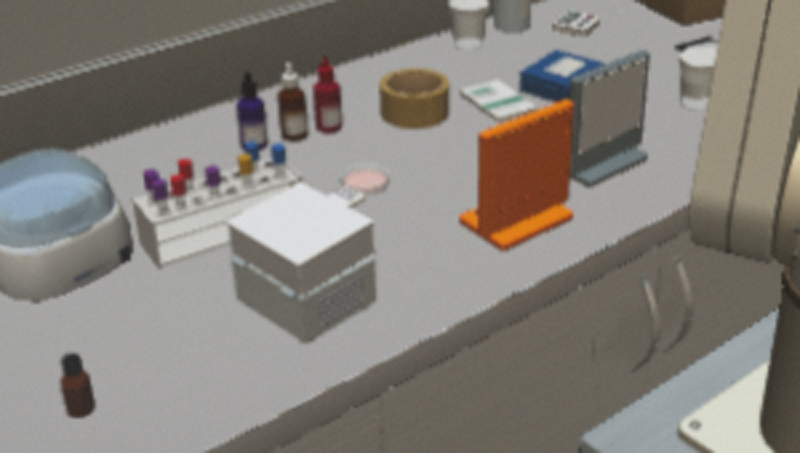

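View pics/c2.png

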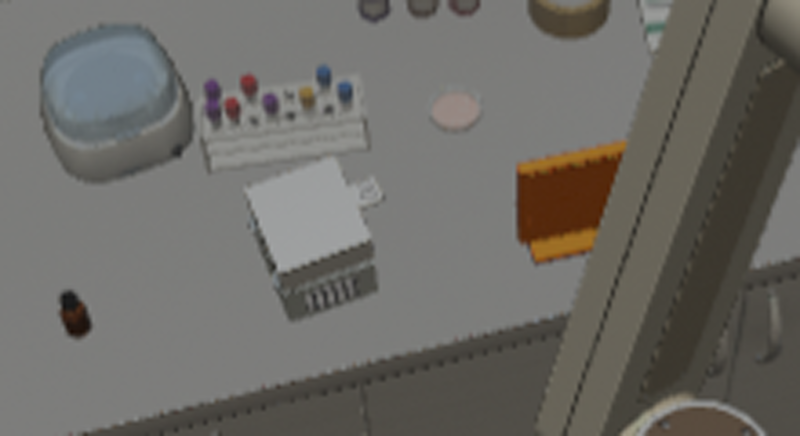

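```bash
cat >> h.py <<'E'
def ray(k,px):
    u=cv2.undistortPoints(np.array(px,float).reshape(-1,1,2),k['K'],np.array(k['dist_coeffs']))[:,0]
    d=np.c_[u,np.ones(len(u))]@R.from_quat(k['orientation']).as_matrix().T
    return np.array(k['position']),d
def onz(k,px,z):
    p,d=ray(k,px); return p+d*((z-p[2])/d[:,2])[:,None]
def proj(k,X):
    Rm=R.from_quat(k['orientation']).as_matrix().T
    return cv2.projectPoints(np.array(X,float).reshape(-1,1,3),cv2.Rodrigues(Rm)[0],-Rm@np.array(k['position']),k['K'],np.array(k['dist_coeffs']))[0][:,0]
E
python3 - <<'E'
from h import *
t=bot.calibration('top'); s=bot.calibration('scene')
T=lambda a:np.array(a)*.275+[180,170]; S=lambda a:np.array(a)*.375+[150,140]
pr=lambda n,x:print(n,np.round(x,3).tolist())
pr('flap top',onz(t,T([(245,190),(335,160),(372,238),(275,278),(380,188)]),.102))
pr('flap scene',onz(s,S([(229,229),(298,184),(375,226),(302,265),(358,196)]),.102))
pr('viewer foot',onz(s,S([(588,182),(648,157)]),.006))
pr('viewer top',onz(s,S([(570,80),(648,55)]),.142))
pr('oil',onz(s,S([(78,413)]),0)); pr('dish',onz(s,S([(365,182)]),.01)); pr('cup',onz(s,S([(698,107)]),0)); pr('orange',onz(s,S([(462,220),(500,247),(573,213)]),.006))
E
```

```text
flap top [[0.508, 0.292, 0.102], [0.52, 0.196, 0.102], [0.416, 0.181, 0.102], [0.396, 0.283, 0.102], [0.473, 0.16, 0.102]]
flap scene [[0.499, 0.299, 0.102], [0.529, 0.199, 0.102], [0.411, 0.186, 0.102], [0.4, 0.278, 0.102], [0.468, 0.165, 0.102]]
viewer foot [[0.448, -0.159, 0.006], [0.443, -0.263, 0.006]]
viewer top [[0.468, -0.139, 0.142], [0.458, -0.264, 0.142]]
oil [[0.46, 0.492, 0.0]]
dish [[0.618, 0.053, 0.01]]
cup [[0.501, -0.435, 0.0]]
orange [[0.481, 0.015, 0.006], [0.411, 0.019, 0.006], [0.409, -0.094, 0.006]]
```

```bash
cat >> h.py <<'E'
def tool(yaw,tilt=0):
    """tool y along (cos yaw,sin yaw); z down, tilted by tilt (rad) towards the left of tool y (frame +y)."""
    y=np.array([np.cos(yaw),np.sin(yaw),0]); l=np.array([-np.sin(yaw),np.cos(yaw),0])
    z=-np.cos(tilt)*np.array([0,0,1])+np.sin(tilt)*l
    return np.c_[np.cross(y,z),y,z]
def plan(poses,g,cur=None,nd=1):
    """rows through the poses [(pos,Rmat)], one row each"""
    o=bot.get_obs()
    p,M=(np.array(o['eef_pos']),R.from_quat(o['tool_rot']).as_matrix()) if cur is None else cur
    rows=[]
    for P,N in poses:
        t=np.round(M.T@(P-p)*1e3,nd); a=np.round(np.degrees(R.from_matrix(M.T@N).as_rotvec()),nd)
        rows.append([g,*t.tolist(),*a.tolist()]); p=p+M@t/1e3; M=M@R.from_rotvec(np.radians(a)).as_matrix()
    print(str(rows).replace('-0.0,','0,').replace('-0.0]','0]'),'max',np.abs(np.array(rows)[:,1:]).max(0)); return p,M
def line(P,N,n,cur=None):
    from scipy.spatial.transform import Slerp
    o=bot.get_obs()
    p,M=(np.array(o['eef_pos']),R.from_quat(o['tool_rot']).as_matrix()) if cur is None else cur
    s=Slerp([0,1],R.from_matrix([M,N]))
    return [(p+(np.array(P)-p)*i/n,s(i/n).as_matrix()) for i in range(1,n+1)]
E
python3 - <<'E'
from h import *
c=plan(line([.36,-.2,.36],tool(-.06),10),1)
c=plan(line([.42,.1,.36],tool(.13),9,c),1,c)
E
```

```text
[[1, 25.5, -17.7, -12.1, 0.0, 0.0, -6.4], [1, 27.3, -14.7, -12.0, 0.0, 0.0, -6.4], [1, 28.8, -11.6, -12.1, 0.0, 0.0, -6.4], [1, 29.9, -8.3, -12.1, 0.0, 0.0, -6.4], [1, 30.6, -4.9, -12.0, 0.0, 0.0, -6.3], [1, 31.0, -1.5, -12.1, 0.0, 0.0, -6.4], [1, 31.0, 2.0, -12.1, 0.0, 0.0, -6.4], [1, 30.5, 5.3, -12.0, 0.0, 0.0, -6.4], [1, 29.8, 8.8, -12.1, 0.0, 0.0, -6.4], [1, 28.6, 12.0, -12.1, 0.0, 0.0, -6.4]] max [31.  17.7 12.1  0.   0.   6.4]
[[1, 33.7, 4.7, 0.0, 0.0, 0.0, -1.2], [1, 33.5, 5.3, 0.0, 0.0, 0.0, -1.2], [1, 33.5, 6.1, 0.0, 0.0, 0.0, -1.2], [1, 33.3, 6.8, 0.0, 0.0, 0.0, -1.2], [1, 33.2, 7.4, 0.0, 0.0, 0.0, -1.2], [1, 33.0, 8.2, 0.0, 0.0, 0.0, -1.2], [1, 32.8, 8.9, 0.0, 0.0, 0.0, -1.3], [1, 32.6, 9.6, 0.0, 0.0, 0.0, -1.2], [1, 32.4, 10.2, 0.0, 0.0, 0.0, -1.2]] max [33.7 10.2  0.   0.   0.   1.3]
```

Request:
move_arm:
  deltas:
    - [1,25.5,-17.7,-12,0,0,-6.4]
    - [1,27.3,-14.7,-12,0,0,-6.4]
    - [1,28.8,-11.6,-12,0,0,-6.4]
    - [1,29.9,-8.3,-12,0,0,-6.4]
    - [1,30.6,-4.9,-12,0,0,-6.4]
    - [1,31,-1.5,-12,0,0,-6.4]
    - [1,31,2,-12,0,0,-6.4]
    - [1,30.5,5.3,-12,0,0,-6.4]
    - [1,29.8,8.8,-12,0,0,-6.4]
    - [1,28.6,12,-12,0,0,-6.4]

```text
clock: 1.63
eef_pos: [0.3602, -0.1984, 0.3602]
tool_rot: [0.725, 0.688, 0.0, 0.0]
ft_force: [0.3, -0.0, -0.2]
grip_width: 0.0857
grasp_force: 0.0
```

```bash
python3 - <<'E'
from h import *
o=bot.get_obs(); print(o['clock'],o['eef_pos'],np.round(o['joint_pos'],3))
k=bot.calibration('wrist'); im=bot.camera('wrist'); cv2.imwrite('pics/w1.png',im)
print(k)
np.save('k1.npy',k,allow_pickle=True)
for q in ('viewer','cup'):
    for r in bot.outline_of(q,'wrist'): print(q,r['conf'],r['rect'])
E
```

```text
1.6333 [ 0.36024261 -0.19843396  0.36017281] [-0.504  0.041  0.08   1.61   0.     1.12 ]
{'K': array([[304.94955421,   0.        , 324.05842535],
       [  0.        , 304.94955421, 204.30207267],
       [  0.        ,   0.        ,   1.        ]]), 'dist_coeffs': array([-0.04694853,  0.        ,  0.        ,  0.        ,  0.        ]), 'position': array([ 0.36303404, -0.132789  ,  0.49502146]), 'orientation': array([ 0.99095712, -0.02581596, -0.00263238,  0.13164572])}
viewer 0.76 [350.0, 0.0, 55.0, 99.1]
viewer 0.62 [374.8, 124.8, 50.6, 111.0]
cup 0.69 [400.8, 283.8, 27.4, 46.0]
```

View pics/w1.png

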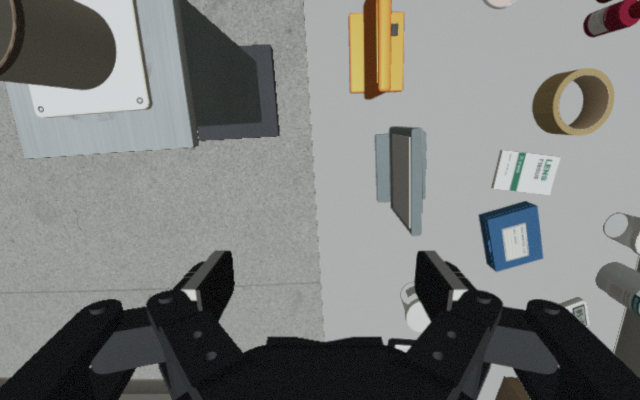

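```bash
python3 - <<'E'
import cv2
a=cv2.imread('pics/w1.png')[115:245,365:440]
cv2.imwrite('pics/c3.png',cv2.resize(a,None,fx=4.6,fy=4.6,interpolation=cv2.INTER_CUBIC))
E
```

```text
(no output)
```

View pics/c3.png

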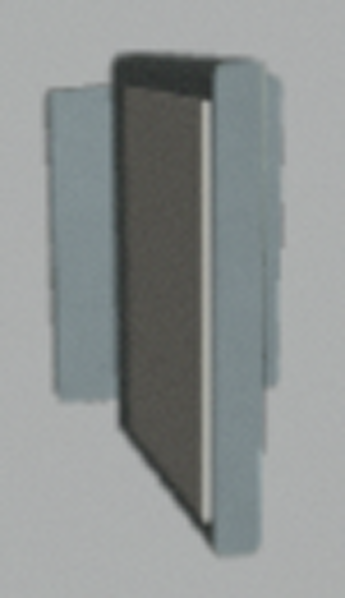

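Request:
move_arm:
  deltas:
    - [1,33.7,4.7,0,0,0,-1.2]
    - [1,33.5,5.3,0,0,0,-1.2]
    - [1,33.5,6,0,0,0,-1.2]
    - [1,33.3,6.8,0,0,0,-1.2]
    - [1,33.2,7.4,0,0,0,-1.2]
    - [1,33,8.2,0,0,0,-1.2]
    - [1,32.8,8.9,0,0,0,-1.2]
    - [1,32.6,9.6,0,0,0,-1.2]
    - [1,32.4,10.2,0,0,0,-1.2]

```text
clock: 2.53
eef_pos: [0.4193, 0.1006, 0.3588]
tool_rot: [0.66, 0.751, -0.0, 0.0]
ft_force: [1.0, 0.5, -0.4]
grip_width: 0.0854
grasp_force: 0.0
```

```bash
python3 - <<'E'
from h import *
o=bot.get_obs(); print(o['clock'],o['eef_pos'],np.round(o['joint_pos'],3))
k=bot.calibration('wrist'); im=bot.camera('wrist'); cv2.imwrite('pics/w2.png',im)
np.save('k2.npy',k,allow_pickle=True)
for q in ('sampler','flap','flap_tongue'):
    for r in bot.outline_of(q,'wrist'): print(q,r['conf'],r['rect'])
r=bot.outline_of('sampler','wrist')
x,y,w,h=[int(v) for v in r[0]['rect']]; x0=max(x-20,0);y0=max(y-20,0)
c=im[y0:y+h+40,x0:x+w+20]; f=min(800/c.shape[1],600/c.shape[0]); print(x0,y0,f)
cv2.imwrite('pics/c4.png',cv2.resize(c,None,fx=f,fy=f,interpolation=cv2.INTER_CUBIC)[:600,:800])
E
```

```text
2.5333 [0.41925569 0.10057979 0.35877828] [ 2.360e-01  8.200e-02  1.220e-01  1.611e+00 -1.000e-03  1.678e+00]
sampler 0.88 [327.5, 21.4, 96.8, 111.3]
flap 0.94 [332.2, 20.7, 94.7, 113.1]
flap_tongue 0.81 [332.8, 20.0, 93.0, 117.0]
307 1 3.508771929824561
```

View pics/c4.png

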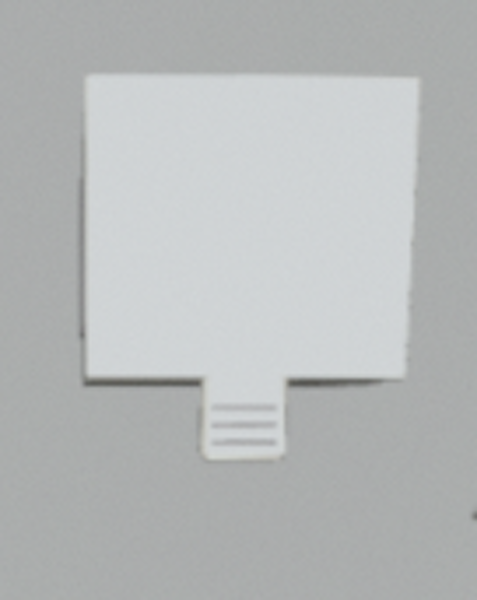

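```bash
python3 - <<'E'
from h import *
from scipy.optimize import least_squares
k1=np.load('k1.npy',allow_pickle=True).item();k2=np.load('k2.npy',allow_pickle=True).item()
# flap: local coords rel. hinge, (x, y, z), top z=42, y from +1 to -97
f=3.508771929824561
uv=np.array([(86,74),(420,77),(405,378),(86,380),(203,459),(286,459),(205,380),(286,380)])/f+[307,1]
L=np.array([(-56,0,42),(56,0,42),(56,-98,42),(-56,-98,42),(-15,-128,42),(15,-128,42),(-15,-98,42),(15,-98,42)])/1e3
def flap(q,P):
    x,y,w,th=q; P=R.from_euler('x',-th).apply(P)+[0,.048,.06]
    return R.from_euler('z',w).apply(P)+[x,y,0]
for th0 in (None,0):
    fn=lambda q:(proj(k2,flap(q if th0 is None else [*q[:3],0],L))-uv).ravel()
    s=least_squares(fn,[.46,.24,.13,0.05]); print('sampler',np.round(s.x,4),np.round(s.fun,1))
    q=s.x
g=4.6
uv2=np.array([(214,60),(215,553),(265,60),(263,553),(47,90),(57,402)])/g+[365,115]
V=np.array([(0,66,142),(0,-66,142),(14,66,142),(14,-66,142),(-20,55,12),(-20,-55,12)])/1e3
fv=lambda q:(proj(k1,R.from_euler('z',q[2]).apply(V)+[q[0],q[1],0])-uv2).ravel()
s=least_squares(fv,[.463,-.2,-.06]); print('viewer',np.round(s.x,4),np.round(s.fun,1))
E
```

```text
sampler [ 0.4665  0.2412  0.1422 -0.0326] [ 0.  -0.   0.6 -1.2 -0.6 -0.3  0.6 -0.1 -0.4  1.6 -0.4  1.4 -0.4 -0.5
  0.6 -0.7]
sampler [0.4663 0.2398 0.1391 0.05  ] [-0.1 -0.2  0.5 -1.  -0.2 -0.2  0.2 -0.3 -0.4  1.7 -0.2  1.6 -0.4 -0.6
  0.7 -0.7]
viewer [ 0.4631 -0.2095  0.0252] [-0.6 -0.5 -0.3  1.6  0.7 -1.4  0.5  0.7 -0.2 -0.3 -0.1  0.2]
```

```bash
cat >> h.py <<'E'
SC=np.array([.466,.240,0]); SY=.14
def loc(x,y,z): return R.from_euler('z',SY).apply([x,y,z])+SC
def arc(th,tilt,gy=-.070,d=.007):
    v=R.from_euler('x',-th).apply([0,gy-.048,.038])+[0,.048,.06]
    M=tool(SY,tilt); return loc(*v)+d*M[:,2],M
E
python3 - <<'E'
from h import *
P,M=arc(0,np.radians(40)); print(P)
c=plan(line(P-.07*M[:,2],M,7),1)
c=plan(line(P,M,3,c),1,c)
E
```

```text
[0.47514014 0.17514037 0.09263769]
[[1, 3.3, 9.5, 30.3, 0.0, 5.7, -0.1], [1, 0.3, 9.4, 30.6, 0.0, 5.7, -0.1], [1, -2.7, 9.5, 30.4, 0.1, 5.8, -0.1], [1, -5.9, 9.5, 29.9, 0, 5.7, -0.1], [1, -8.7, 9.5, 29.2, 0, 5.7, -0.1], [1, -11.7, 9.5, 28.2, 0.0, 5.7, -0.1], [1, -14.4, 9.4, 26.9, 0.0, 5.7, 0]] max [14.4  9.5 30.6  0.1  5.8  0.1]
[[1, 0.0, 0, 23.3, 0.0, 0.0, 0], [1, 0.0, 0, 23.4, 0.0, 0.0, 0], [1, 0.0, 0, 23.3, 0.0, 0.0, 0]] max [ 0.   0.  23.4  0.   0.   0. ]
```

Request:
move_arm:
  deltas:
    - [1,3.3,9.5,30.3,0,5.7,0]
    - [1,0.3,9.4,30.6,0,5.7,0]
    - [1,-2.7,9.5,30.4,0,5.8,0]
    - [1,-5.9,9.5,29.9,0,5.7,0]
    - [1,-8.7,9.5,29.2,0,5.7,0]
    - [1,-11.7,9.5,28.2,0,5.7,0]
    - [1,-14.4,9.4,26.9,0,5.7,0]
    - [1,0,0,0,0,0,0]

```text
clock: 3.45
eef_pos: [0.478, 0.1277, 0.1346]
tool_rot: [0.625, 0.701, 0.22, -0.265]
ft_force: [-1.0, -0.9, -2.6]
grip_width: 0.0855
grasp_force: 0.0
```

```bash
python3 - <<'E'
from h import *
o=bot.get_obs(); print(np.round(o['joint_pos'],3),o['eef_pos'])
P,M=arc(0,np.radians(40)); c=plan(line(P,M,3),1)
im=bot.camera('wrist'); cv2.imwrite('pics/w3.png',im)
E
```

```text
[-0.12   0.448 -0.19   1.157  0.672  1.258] [0.47795675 0.12768584 0.13463243]
[[1, 3.0, 1.3, 20.9, -0.1, -0.1, -0.5], [1, 3.1, 1.4, 20.9, -0.2, -0.1, -0.6], [1, 3.1, 1.3, 20.8, -0.1, -0.1, -0.5]] max [ 3.1  1.4 20.9  0.2  0.1  0.6]
```

View pics/w3.png

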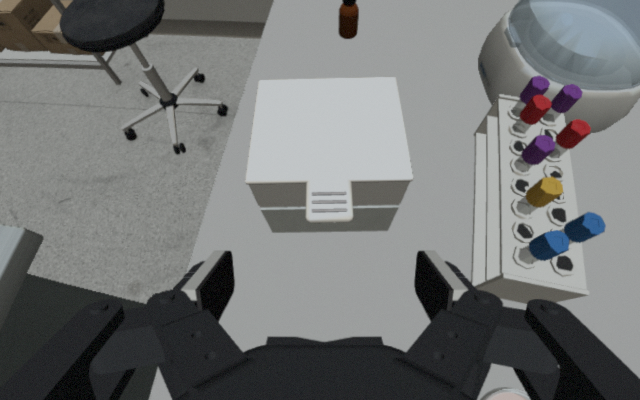

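```bash
python3 - <<'E'
from h import *
from scipy.optimize import least_squares
k2=np.load('k2.npy',allow_pickle=True).item(); k3=bot.calibration('wrist')
f=3.508771929824561
uv=np.array([(86,74),(420,77),(405,378),(86,380),(203,459),(286,459),(205,380),(286,380)])/f+[307,1]
L=np.array([(-56,0,42),(56,0,42),(56,-98,42),(-56,-98,42),(-15,-128,42),(15,-128,42),(-15,-98,42),(15,-98,42)])/1e3
uv3=np.array([(258,80),(396,78),(411,181),(248,182),(307,221),(352,221),(307,181),(351,181)])
def flap(q,P):
    x,y,w,th=q; P=R.from_euler('x',-th).apply(P)+[0,.048,.06]
    return R.from_euler('z',w).apply(P)+[x,y,0]
for u in (0,1):
    fn=lambda q:np.r_[u*(proj(k2,flap(q,L))-uv).ravel(),(proj(k3,flap(q,L))-uv3).ravel()]
    s=least_squares(fn,[.46,.24,.13,0.05],loss='soft_l1'); print(np.round(s.x,4),np.round(s.fun[16:],1))
E
```

```text
[0.4666 0.2439 0.1273 0.0099] [ 2.8 -0.1 -0.7  0.  -0.3 -0.8 -0.1 -0.1 -0.8  0.7  0.8  0.3  0.2  0.2
 -0.1 -0.2]
[0.4665 0.2392 0.1304 0.0535] [ 1.6  2.5 -1.4  2.3  0.9 -0.7 -2.8  0.4 -2.2  1.3  0.9  0.8 -1.1  0.6
 -0.3  0. ]
```

```bash
sed -i 's/SC=np.array(\[.466,.240,0\]); SY=.14/SC=np.array([.466,.242,0]); SY=.132/' h.py; python3 - <<'E'
from h import *
P,M=arc(0.02,np.radians(40)); c=plan(line(P,M,4),1)
E
```

```text
[[1, 2.2, 0.6, 16.5, -0.1, 0, -0.2], [1, 2.2, 0.7, 16.6, -0.1, -0.1, -0.3], [1, 2.3, 0.5, 16.5, -0.1, 0.0, -0.2], [1, 2.2, 0.6, 16.5, -0.2, 0, -0.3]] max [ 2.3  0.7 16.6  0.2  0.1  0.3]
```

Request:
move_arm:
  deltas:
    - [1,2.2,0.6,16.5,-0.1,0,-0.3]
    - [1,2.2,0.6,16.5,-0.1,0,-0.3]
    - [1,2.2,0.6,16.5,-0.1,0,-0.3]
    - [1,2.2,0.6,16.5,-0.1,0,-0.3]
    - [0,0,0,0,0,0,0]
    - [0,0,0,0,0,0,0]
    - [0,0,0,0,0,0,0]
    - [0,0,0,0,0,0,0]
    - [0,0,0,0,0,0,0]
    - [0,0,0,0,0,0,0]

```text
clock: 4.33
eef_pos: [0.4743, 0.1781, 0.1016]
tool_rot: [0.616, 0.711, 0.226, -0.254]
ft_force: [-10.9, -12.6, 6.5]
grip_width: 0.0281
grasp_force: 65.3
```

```bash
python3 - <<'E'
from h import *
o=bot.get_obs(); print(o['eef_pos'],np.round(o['joint_pos'],3),arc(.02,np.radians(40))[0],o['ft_force'])
E
```

```text
[0.47429288 0.17810376 0.10163573] [-0.019  0.449 -0.282  0.96   0.685  1.366] [0.47451785 0.17784606 0.09498993] [-10.92184049 -12.58578463   6.47036784]
```

```bash
cat >> h.py <<'E'
def swing(deg,n,ratio=1.):
    """rows swinging the TCP about the hinge by deg in n rows, the tool turning ratio times as far"""
    o=bot.get_obs(); P=np.array(o['eef_pos']); M=R.from_quat(o['tool_rot']); H=loc(0,.048,.06)
    ax=R.from_euler('z',SY).apply([-1,0,0]); out=[]
    for i in range(1,n+1):
        a=np.radians(deg)*i/n
        out.append((H+R.from_rotvec(ax*a).apply(P-H),(R.from_rotvec(ax*a*ratio)*M).as_matrix()))
    return plan(out,0)
E
python3 - <<'E'
from h import *
swing(30,5,.95)
E
```

```text
[[0, 11.2, 0.1, -5.7, 0.1, -5.7, 0], [0, 11.2, 0.2, -5.6, 0.0, -5.7, 0], [0, 11.3, 0.1, -5.6, 0.1, -5.7, 0], [0, 11.2, 0.2, -5.5, 0.1, -5.7, -0.1], [0, 11.3, 0.1, -5.4, 0.0, -5.7, 0.0]] max [11.3  0.2  5.7  0.1  5.7  0.1]
```

Request:
move_arm:
  deltas:
    - [0,11.2,0.1,-5.7,0,-5.7,0]
    - [0,11.2,0.1,-5.6,0,-5.7,0]
    - [0,11.2,0.1,-5.6,0,-5.7,0]
    - [0,11.2,0.1,-5.5,0,-5.7,0]
    - [0,11.2,0.1,-5.4,0,-5.7,0]

```text
clock: 4.75
eef_pos: [0.469, 0.2146, 0.1523]
tool_rot: [0.652, 0.752, 0.069, -0.07]
ft_force: [-2.4, 7.8, -16.0]
grip_width: 0.0279
grasp_force: 61.5
```

```bash
python3 - <<'E'
from h import *
o=bot.get_obs(); H=loc(0,.048,.06); v=R.from_euler('z',-SY).apply(o['eef_pos']-H); print(v,np.hypot(v[1],v[2]),np.degrees(np.arctan2(v[2],-v[1])),o['grasp_force'],np.round(o['joint_pos'],2),o['ft_force'],o['ft_torque'])
swing(48,8,.95)
E
```

```text
[-0.00060454 -0.07557584  0.0923269 ] 0.11931455674265046 50.69734270238321 61.49586854277004 [ 0.32  0.29 -0.18  1.05  0.19  1.75] [ -2.38419875   7.82118786 -15.98479791] [0.34336583 0.9959132  0.123842  ]
[[0, 11.3, 0.2, -5.3, 0.1, -5.7, -0.1], [0, 11.3, 0.2, -5.2, 0.0, -5.7, 0], [0, 11.4, 0.1, -5.2, 0.1, -5.7, -0.1], [0, 11.4, 0.2, -5.1, 0.0, -5.7, 0], [0, 11.4, 0.2, -5.1, 0.1, -5.7, -0.1], [0, 11.5, 0.2, -5.0, 0.1, -5.7, -0.1], [0, 11.4, 0.1, -4.9, 0.0, -5.7, 0], [0, 11.5, 0.2, -4.9, 0.1, -5.7, -0.1]] max [11.5  0.2  5.3  0.1  5.7  0.1]
```

Request:
move_arm:
  deltas:
    - [0,11.3,0.2,-5.3,0,-5.7,0]
    - [0,11.3,0.2,-5.2,0,-5.7,0]
    - [0,11.4,0.2,-5.2,0,-5.7,0]
    - [0,11.4,0.2,-5.1,0,-5.7,0]
    - [0,11.4,0.2,-5.1,0,-5.7,0]
    - [0,11.4,0.2,-5,0,-5.7,0]
    - [0,11.4,0.2,-4.9,0,-5.7,0]
    - [0,11.4,0.2,-4.9,0,-5.7,0]

```text
clock: 5.42
eef_pos: [0.4571, 0.3063, 0.1757]
tool_rot: [0.627, 0.72, -0.192, 0.227]
ft_force: [-4.2, -8.9, -25.0]
grip_width: 0.0278
grasp_force: 61.1
```

```bash
python3 - <<'E'
from h import *
o=bot.get_obs(); H=loc(0,.048,.06); v=R.from_euler('z',-SY).apply(o['eef_pos']-H); print(v,np.hypot(v[1],v[2]),np.degrees(np.arctan2(v[2],-v[1])),np.round(o['joint_pos'],2),o['ft_force'],o['ft_torque'], 'toolz',R.from_quat(o['tool_rot']).as_matrix()[:,2])
swing(20,4,.8)
E
```

```text
[-0.00034312  0.01693793  0.1157452 ] 0.1169779699895637 98.3254579862719 [ 0.83  0.67  0.35  1.66 -0.46  2.36] [ -4.19832274  -8.89516756 -24.99569859] [ 1.55047368  1.3340462  -0.4333529 ] toolz [ 0.08548643 -0.56097089 -0.82340982]
[[0, 9.3, 0.1, -4.1, 0.0, -4.0, 0], [0, 9.5, 0.0, -4.0, 0.0, -4.0, -0.1], [0, 9.4, 0.1, -3.7, 0.0, -4.0, 0], [0, 9.6, 0.0, -3.6, 0.0, -4.0, -0.1]] max [9.6 0.1 4.1 0.  4.  0.1]
```

Request:
move_arm:
  deltas:
    - [0,9.3,0.1,-3.9,0,-4,0]
    - [0,9.5,0,-3.8,0,-4,0]
    - [0,9.4,0.1,-3.5,0,-4,0]
    - [0,9.6,0,-3.3,0,-4,0]
    - [0,0,0,0,0,0,0]

```text
clock: 5.83
eef_pos: [0.4519, 0.3462, 0.1577]
tool_rot: [0.593, 0.682, -0.28, 0.326]
ft_force: [-6.9, -9.3, -16.8]
grip_width: 0.0279
grasp_force: 63.6
```

```bash
python3 - <<'E'
from h import *
o=bot.get_obs(); H=loc(0,.048,.06); v=R.from_euler('z',-SY).apply(o['eef_pos']-H); print(v,np.hypot(v[1],v[2]),np.degrees(np.arctan2(v[2],-v[1])),np.round(o['joint_pos'],2),o['ft_force'],o['ft_torque'], 'toolz',R.from_quat(o['tool_rot']).as_matrix()[:,2])
p=np.array(o['eef_pos']); M=R.from_quat(o['tool_rot']).as_matrix()
swing(4,1,.8)
E
```

```text
[-0.00023338  0.05712774  0.09767051] 0.11315081428015397 120.3234767945564 [ 0.94  0.95  0.65  1.99 -0.57  2.59] [ -6.88037036  -9.34960139 -16.79506829] [ 2.47409219  0.78470389 -1.59400068] toolz [ 0.11245415 -0.76707634 -0.63162327]
[[0, 7.5, 0.0, -2.5, 0.0, -3.2, 0]] max [7.5 0.  2.5 0.  3.2 0. ]
```

```bash
python3 - <<'E'
from h import *
o=bot.get_obs(); M=R.from_quat(o['tool_rot']).as_matrix(); P=np.array(o['eef_pos'])
c=(P-.06*M[:,2],M)
c2=plan(line([.445,.36,.28],tool(SY,-.5),4,c),1,c)
c3=plan(line(loc(0,-.03,.26),tool(SY,0),6,c2),1,c2)
E
```

```text
[[1, -21.4, -1.1, -7.2, 0.1, 5.5, 0.1], [1, -20.6, -1.0, -9.1, 0.2, 5.6, 0.0], [1, -19.6, -1.1, -11.2, 0.1, 5.5, 0.1], [1, -18.5, -1.1, -13.0, 0.2, 5.6, 0.1]] max [21.4  1.1 13.   0.2  5.6  0.1]
[[1, -20.3, 0.9, 14.9, 0, 4.8, 0], [1, -21.5, 0.9, 13.1, 0, 4.7, 0], [1, -22.5, 0.9, 11.4, 0, 4.8, 0], [1, -23.3, 0.9, 9.4, 0, 4.8, 0], [1, -24.1, 0.9, 7.4, 0, 4.8, 0], [1, -24.6, 0.9, 5.4, 0, 4.7, -0.1]] max [24.6  0.9 14.9  0.   4.8  0.1]
```

Request:
move_arm:
  deltas:
    - [1,0,0,0,0,0,0]
    - [1,0,0,0,0,0,0]
    - [1,0,0,0,0,0,0]
    - [1,0,0,0,0,0,0]
    - [1,0,0,0,0,0,0]
    - [1,0,0,-15,0,0,0]
    - [1,0,0,-25,0,0,0]
    - [1,0,0,-20,0,0,0]

```text
clock: 6.5
eef_pos: [0.4472, 0.3878, 0.2028]
tool_rot: [0.598, 0.683, -0.266, 0.325]
ft_force: [-3.4, -5.9, 0.6]
grip_width: 0.0851
grasp_force: 0.0
```

Request:
move_arm:
  deltas:
    - [1,-21.4,-1,-7.2,0,5.5,0]
    - [1,-20.6,-1,-9.1,0,5.5,0]
    - [1,-19.6,-1,-11.2,0,5.5,0]
    - [1,-18.5,-1,-13,0,5.5,0]
    - [1,-20.3,0.9,14.9,0,4.8,0]
    - [1,-21.5,0.9,13.1,0,4.8,0]
    - [1,-22.5,0.9,11.4,0,4.8,0]
    - [1,-23.3,0.9,9.4,0,4.8,0]
    - [1,-24.1,0.9,7.4,0,4.8,0]
    - [1,-24.6,0.9,5.4,0,4.8,0]

```text
clock: 7.33
eef_pos: [0.473, 0.2047, 0.265]
tool_rot: [0.654, 0.757, 0.018, 0.001]
ft_force: [0.2, -0.5, -0.8]
grip_width: 0.0855
grasp_force: 0.0
```

Request:
move_arm:
  deltas:
    - [1,0,0,0,0,0,0]
    - [1,0,0,0,0,0,0]

```text
clock: 7.5
eef_pos: [0.4734, 0.2026, 0.2644]
tool_rot: [0.656, 0.754, 0.015, 0.002]
ft_force: [-0.3, -0.2, 0.1]
grip_width: 0.0853
grasp_force: 0.0
```

```bash
python3 - <<'E'
from h import *
o=bot.get_obs(); print(o['eef_pos'],loc(0,-.03,.26),np.round(R.from_quat(o['tool_rot']).as_matrix(),3).tolist(),o['joint_vel'])
k=bot.calibration('wrist'); im=bot.camera('wrist'); cv2.imwrite('pics/w4.png',im); np.save('k4.npy',k,allow_pickle=True)
for q in ('filter_tab','filter_plate','filter','flap'):
    for r in bot.outline_of(q,'wrist'): print(q,round(r['conf'],2),r['rect'])
print(proj(k,[loc(0,0,.092),loc(0,0,.06),loc(0,.048,.06),loc(0,-.048,.06)]))
E
```

```text
[0.47339325 0.20259523 0.26441425] [0.46994851 0.21226098 0.26      ] [[-0.139, 0.99, 0.022], [0.99, 0.138, 0.021], [0.017, 0.025, -1.0]] [0.07595822 0.03306765 0.03612966 0.00563517 0.00335584 0.00778079]
filter_tab 0.87 [313.6, 124.7, 10.3, 55.5]
filter_plate 0.71 [308.1, 125.2, 17.4, 54.3]
filter 0.76 [315.3, 127.0, 8.6, 56.1]
flap 0.96 [246.3, 1.4, 145.7, 107.0]
[[318.2296502  151.73242503]
 [318.02050849 149.51214887]
 [318.16771993 104.15002919]
 [317.89416728 192.1363281 ]]
```

View pics/w4.png

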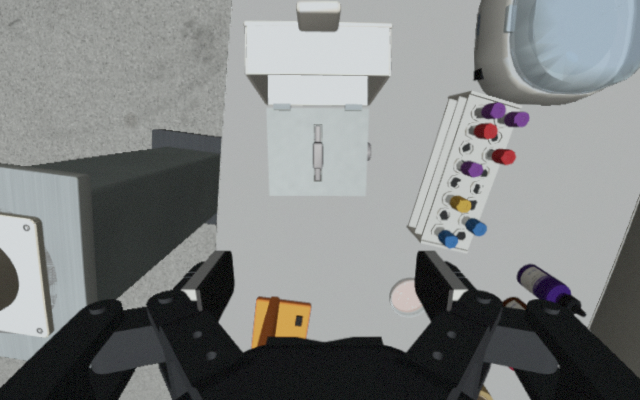

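```bash
python3 - <<'E'
from h import *
T=loc(0,-.0015,0)
c=plan(line(T+[0,0,.16],tool(SY),5),1)
E
```

```text
[[1, 6.4, -0.8, 20.7, 0.3, -0.2, 0.2], [1, 6.4, -0.7, 20.6, 0.2, -0.2, 0.2], [1, 6.5, -0.7, 20.6, 0.3, -0.2, 0.2], [1, 6.5, -0.5, 20.6, 0.2, -0.2, 0.2], [1, 6.7, -0.6, 20.6, 0.3, -0.2, 0.1]] max [ 6.7  0.8 20.7  0.3  0.2  0.2]
```

Request:
move_arm:
  deltas:
    - [1,6.4,-0.8,20.6,0.3,-0.2,0.2]
    - [1,6.4,-0.7,20.6,0.2,-0.2,0.2]
    - [1,6.5,-0.7,20.6,0.3,-0.2,0.2]
    - [1,6.5,-0.5,20.6,0.2,-0.2,0.2]
    - [1,6.7,-0.6,20.6,0.3,-0.2,0.1]
    - [1,0,0,0,0,0,0]
    - [1,0,0,0,0,0,0]

```text
clock: 8.33
eef_pos: [0.4651, 0.2401, 0.1587]
tool_rot: [0.658, 0.753, -0.002, -0.001]
ft_force: [0.0, -0.1, 1.1]
grip_width: 0.0852
grasp_force: 0.0
```

```bash
python3 - <<'E'
from h import *
T=loc(0,-.0015,0)
k=bot.calibration('wrist'); im=bot.camera('wrist')
for q in ('filter_tab',):
    for r in bot.outline_of(q,'wrist'): print(q,round(r['conf'],2),r['rect'])
print(proj(k,[T+[0,0,.092],loc(0,.0115,.092),loc(0,-.0145,.092)]))
c=plan(line(T+[0,0,.073],tool(SY),5),1)
E
```

```text
filter_tab 0.74 [318.6, 172.0, 14.6, 73.5]
[[326.5828165  219.52972762]
 [326.66853523 201.41289785]
 [326.49906511 237.05736576]]
[[1, 0.1, -0.1, 17.6, 0.0, 0, 0], [1, 0.1, -0.2, 17.6, 0.0, 0, 0], [1, 0.1, -0.1, 17.5, 0.0, 0, 0], [1, 0.2, -0.1, 17.6, 0.0, 0, 0], [1, 0.1, -0.1, 17.6, 0.0, 0, 0]] max [ 0.2  0.2 17.6  0.   0.   0. ]
```

Request:
move_arm:
  deltas:
    - [1,0.1,-0.2,17.6,0,0,0]
    - [1,0.1,-0.2,17.6,0,0,0]
    - [1,0.1,-0.2,17.6,0,0,0]
    - [1,0.1,-0.2,17.6,0,0,0]
    - [1,0,0,15,0,0,0]
    - [1,0,0,0,0,0,0]
    - [1,0,0,0,0,0,0]

```text
clock: 9.02
eef_pos: [0.466, 0.2393, 0.0754]
tool_rot: [0.66, 0.752, -0.0, -0.0]
ft_force: [-0.1, 0.8, 0.2]
grip_width: 0.085
grasp_force: 0.0
```

Request:
move_arm:
  deltas:
    - [0,0,0,0,0,0,0]
    - [0,0,0,0,0,0,0]
    - [0,0,0,0,0,0,0]
    - [0,0,0,0,0,0,0]
    - [0,0,0,0,0,0,0]
    - [0,0,0,0,0,0,0]
    - [0,0,0,0,0,0,0]
    - [0,0,0,0,0,0,0]
    - [0,0,0,0,0,0,0]

```text
clock: 9.77
eef_pos: [0.4659, 0.2395, 0.0749]
tool_rot: [0.66, 0.752, 0.0, -0.0]
ft_force: [1.3, 0.1, 2.8]
grip_width: 0.0085
grasp_force: 59.4
```

Request:
move_arm:
  deltas:
    - [0,0,0,-5,0,0,0]
    - [0,0,0,-10,0,0,0]
    - [0,0,0,-12,0,0,0]
    - [0,0,0,-15,0,0,0]
    - [0,0,0,-15,0,0,0]
    - [0,0,0,-20,0,0,0]
    - [0,0,0,-25,0,0,0]
    - [0,0,0,-30,0,0,0]
    - [0,0,0,-30,0,0,0]
    - [0,0,0,-25,0,0,0]

```text
clock: 10.6
eef_pos: [0.4655, 0.2393, 0.2643]
tool_rot: [0.66, 0.752, 0.0, 0.0]
ft_force: [1.1, 0.6, -0.2]
grip_width: 0.0092
grasp_force: 59.0
```

```bash
python3 - <<'E'
from h import *
c=plan(line([.31,-.06,.26],tool(.02),10),0)
c=plan(line([.36,-.2,.25],tool(.02),5,c),0,c)
E
```

```text
[[0, -27.7, -19.3, 0.4, 0.0, 0, 0.6], [0, -27.8, -19.0, 0.4, 0.0, 0, 0.7], [0, -28.1, -18.7, 0.4, 0.0, 0, 0.6], [0, -28.3, -18.4, 0.4, 0.0, 0, 0.6], [0, -28.5, -18.1, 0.5, 0.0, 0, 0.7], [0, -28.7, -17.7, 0.4, 0.0, 0, 0.6], [0, -28.8, -17.4, 0.4, 0.0, 0, 0.6], [0, -29.1, -17.1, 0.4, 0.0, 0, 0.7], [0, -29.3, -16.8, 0.4, 0.0, 0, 0.6], [0, -29.4, -16.5, 0.4, 0.0, 0, 0.6]] max [29.4 19.3  0.5  0.   0.   0.7]
[[0, -28.2, 9.4, 2.0, 0.0, 0, 0.0], [0, -28.2, 9.5, 2.0, 0.0, 0, 0.0], [0, -28.2, 9.4, 2.0, 0.0, 0, 0.0], [0, -28.2, 9.4, 2.0, 0.0, 0, 0.0], [0, -28.2, 9.5, 2.0, 0.0, 0, 0.0]] max [28.2  9.5  2.   0.   0.   0. ]
```

Request:
move_arm:
  deltas:
    - [0,-27.7,-19.3,0.4,0,0,0.6]
    - [0,-27.8,-19,0.4,0,0,0.6]
    - [0,-28.1,-18.7,0.4,0,0,0.6]
    - [0,-28.3,-18.4,0.4,0,0,0.6]
    - [0,-28.5,-18.1,0.4,0,0,0.7]
    - [0,-28.7,-17.7,0.4,0,0,0.6]
    - [0,-28.8,-17.4,0.4,0,0,0.6]
    - [0,-29.1,-17.1,0.4,0,0,0.7]
    - [0,-29.3,-16.8,0.4,0,0,0.6]
    - [0,-29.4,-16.5,0.4,0,0,0.6]

```text
clock: 11.43
eef_pos: [0.3092, -0.0611, 0.2583]
tool_rot: [0.699, 0.715, -0.0, 0.0]
ft_force: [0.7, -0.2, -0.4]
grip_width: 0.0091
grasp_force: 59.0
```

Request:
move_arm:
  deltas:
    - [0,-28.2,9.4,2,0,0,0]
    - [0,-28.2,9.4,2,0,0,0]
    - [0,-28.2,9.4,2,0,0,0]
    - [0,-28.2,9.4,2,0,0,0]
    - [0,-28.2,9.4,2,0,0,0]
    - [0,0,0,0,0,0,0]
    - [0,0,0,0,0,0,0]
    - [0,0,0,0,0,0,0]

```text
clock: 12.1
eef_pos: [0.36, -0.1996, 0.2478]
tool_rot: [0.699, 0.715, -0.0, -0.001]
ft_force: [0.3, 0.5, 0.3]
grip_width: 0.0087
grasp_force: 59.0
```

```bash
python3 - <<'E'
from h import *
o=bot.get_obs(); print(o['eef_pos'],o['tool_rot'],o['grasp_force'],o['grip_width'])
k=bot.calibration('wrist'); im=bot.camera('wrist'); cv2.imwrite('pics/w5.png',im); np.save('k5.npy',k,allow_pickle=True)
for q in ('viewer','filter'):
    for r in bot.outline_of(q,'wrist'): print(q,round(r['conf'],2),r['rect'])
# predicted viewer outline
V=np.array([(0,66,142),(0,-66,142),(14,66,142),(14,-66,142),(-20,55,12),(-20,-55,12)])/1e3
print(np.round(proj(k,R.from_euler('z',.0252).apply(V)+[.4631,-.2095,0]),1).tolist())
cv2.imwrite('pics/c5.png',cv2.resize(im[80:330,230:480],(600,600),interpolation=cv2.INTER_CUBIC))
E
```

```text
[ 0.35997101 -0.19959062  0.24780225] [ 6.99459224e-01  7.14671833e-01 -4.44544292e-04 -8.76272717e-04] 59.00324285030365 0.008734411162329085
viewer 0.67 [387.9, 132.4, 81.7, 156.6]
viewer 0.61 [365.2, 0.0, 79.0, 98.1]
filter 0.92 [317.2, 180.0, 19.7, 130.2]
[[456.2, 138.7], [439.9, 289.6], [473.8, 138.9], [455.3, 289.4], [393.6, 142.3], [388.9, 229.0]]
```

View pics/c5.png

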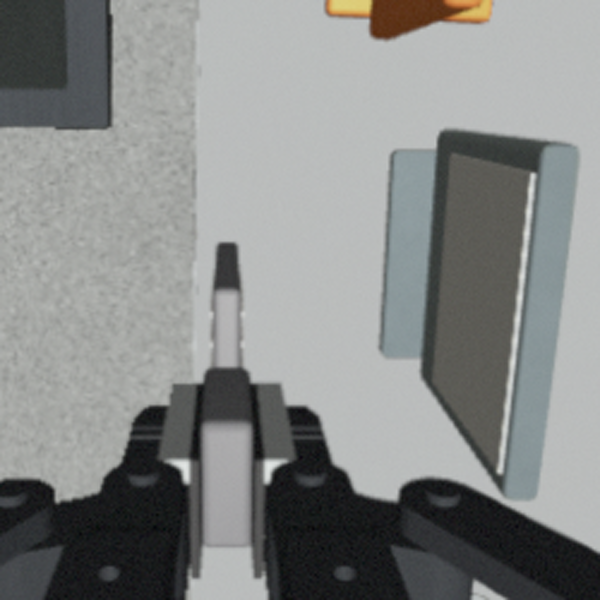

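```bash
python3 - <<'E'
from h import *
from scipy.optimize import least_squares
k1=np.load('k1.npy',allow_pickle=True).item();k5=np.load('k5.npy',allow_pickle=True).item()
V=np.array([(0,66,142),(0,-66,142),(14,66,142),(14,-66,142),(-20,55,12),(-20,-55,12)])/1e3
u1=np.array([(214,60),(215,553),(265,60),(263,553),(47,90),(57,402)])/4.6+[365,115]
u5=np.array([(541,142),(503,496),(580,144),(537,500),(392,149),(380,358)])/2.4+[230,80]
pr=lambda k,q:proj(k,R.from_euler('z',q[2]).apply(V)+[q[0],q[1],0])
for a,b in((1,0),(0,1),(1,1)):
    s=least_squares(lambda q:np.r_[a*(pr(k1,q)-u1).ravel(),b*(pr(k5,q)-u5).ravel()],[.46,-.2,0]); print(np.round(s.x,4),np.round(s.fun,1)[12:])
q=s.x
# cassette direction seen: tab/plate edges predicted for a straight hold
o=bot.get_obs();M=R.from_quat(o['tool_rot']).as_matrix();P=o['eef_pos']
F=lambda x,y,z:P+M@[y,x,z]
print((proj(k5,[F(-.003,.03,.011),F(.003,.03,.011),F(-.003,.03,.065),F(.003,.03,.065),F(-.005,.013,-.017),F(.005,.013,-.017)])-[230,80])*2.4)
T=np.array([q[0],q[1],0])+R.from_euler('z',q[2]).apply([-.04,0,0])
N=tool(q[2]); print('target',T)
c=plan(line(T+[-.03,0,.128+.05],N,5),0)
c=plan(line(T+[0,0,.128],N,5,c),0,c)
E
```

```text
[ 0.4631 -0.2095  0.0252] [ 0. -0.  0.  0.  0. -0.  0.  0.  0.  0.  0. -0.]
[ 0.4622 -0.2092  0.0264] [-0.4 -0.8 -0.6  2.7  0.9 -1.5  0.6  0.8 -0.6 -0.  -0.1 -0.4]
[ 0.4625 -0.2094  0.0261] [-0.  -0.6 -0.3  2.8  1.3 -1.4  1.   0.9 -0.3  0.1  0.1 -0.3]
[[214.45181359 278.82386809]
 [243.76410328 278.79646507]
 [217.38992732 233.0076778 ]
 [239.12641041 232.98725688]
 [201.0449215  411.57974883]
 [258.52068044 411.52460512]]
target [ 0.42249823 -0.21039576  0.        ]
[[0, -2.4, 6.4, 14.0, 0, 0.0, 0], [0, -2.4, 6.4, 14.0, 0, 0.0, -0.1], [0, -2.4, 6.4, 14.0, 0, 0.0, 0.0], [0, -2.5, 6.4, 14.0, 0, 0.0, 0], [0, -2.4, 6.4, 14.0, 0, 0.0, -0.1]] max [ 2.5  6.4 14.   0.   0.   0.1]
[[0, -0.2, 6.0, 10.0, 0, 0.0, 0.0], [0, -0.1, 6.0, 10.0, 0, 0.0, 0.0], [0, -0.2, 6.0, 10.0, 0, 0.0, 0.0], [0, -0.1, 6.0, 10.0, 0, 0.0, 0.0], [0, -0.2, 6.0, 10.0, 0, 0.0, 0.0]] max [ 0.2  6.  10.   0.   0.   0. ]
```

```bash
python3 - <<'E'
from h import *
k5=np.load('k5.npy',allow_pickle=True).item()
o=bot.get_obs();M=R.from_quat(o['tool_rot']).as_matrix();P=o['eef_pos']
F=lambda x,y,z:P+M@[y,x,z]
print(np.round((proj(k5,[F(0,.013,.013),F(0,.013,-.017),F(.012,.011,.008),F(.012,-.011,.008),F(.0,.03,.065),F(0,.03,.011)])-[230,80])*2.4))
k=bot.calibration('scene'); im=bot.camera('scene')
a,b=np.round(proj(k,[P,P+[0,0,-.04]])); print(a,b)
x,y=int(a[0]),int(a[1]); cv2.imwrite('pics/c6.png',cv2.resize(im[y-45:y+55,x-60:x+60],(720,600),interpolation=cv2.INTER_CUBIC))
print((proj(k,[F(s,.001*yy,.001*z) for s,yy,z in((0,30,65),(0,-30,65),(0,30,11),(0,-30,11))])-[x-60,y-45])*6)
E
```

```text
[[229. 354.]
 [230. 412.]
 [287. 371.]
 [285. 467.]
 [228. 233.]
 [229. 279.]]
[407. 143.] [405. 156.]
[[306.39876551 410.92263471]
 [382.77206695 378.23869203]
 [315.8390944  307.88089967]
 [393.41658922 277.6160727 ]]
```

View pics/c6.png

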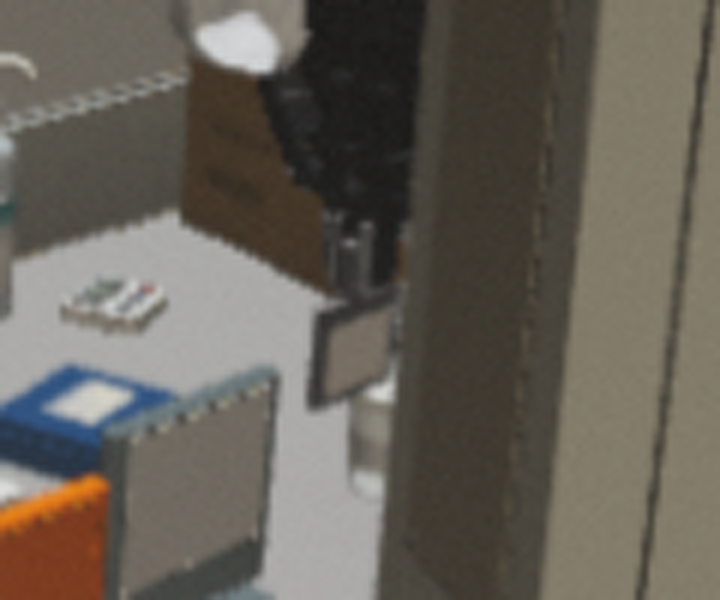

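Request:
move_arm:
  deltas:
    - [0,-2,6.4,14,0,0,-0.1]
    - [0,-2,6.4,14,0,0,0]
    - [0,-2,6.4,14,0,0,-0.1]
    - [0,-2,6.4,14,0,0,0]
    - [0,-2,6.4,14,0,0,0]
    - [0,-0.1,6,10,0,0,0]
    - [0,-0.1,6,10,0,0,0]
    - [0,-0.1,6,10,0,0,0]
    - [0,-0.1,6,10,0,0,0]
    - [0,-0.1,6,10,0,0,0]

```text
clock: 13.13
eef_pos: [0.4235, -0.209, 0.1271]
tool_rot: [0.698, 0.716, -0.0, 0.0]
ft_force: [-0.5, 0.4, -0.2]
grip_width: 0.0088
grasp_force: 59.0
```

Request:
move_arm:
  deltas:
    - [0,0,0,0,0,0,0]
    - [0,0,0,0,0,0,0]
    - [0,0,0,0,0,0,0]
    - [0,0,0,0,0,0,0]
    - [0,0,0,0,0,0,0]
    - [0,0,0,0,0,0,0]

```text
clock: 13.63
eef_pos: [0.4229, -0.2093, 0.1282]
tool_rot: [0.698, 0.716, -0.0, 0.0]
ft_force: [-0.4, 0.2, -0.6]
grip_width: 0.0091
grasp_force: 59.0
```

```bash
python3 - <<'E'
from h import *
o=bot.get_obs(); print(o['eef_pos'],o['joint_vel'].round(3) if hasattr(o['joint_vel'],'round') else o['joint_vel'],o['ft_force'],o['grip_width'])
M=R.from_quat(o['tool_rot']).as_matrix(); print(np.round(M,3).tolist())
c=plan(line([.4225,-.2084,.128],tool(.026),1),0)
k=bot.calibration('wrist'); im=bot.camera('wrist'); cv2.imwrite('pics/c7.png',cv2.resize(im[60:340,220:500],(600,600),interpolation=cv2.INTER_CUBIC)); np.save('k7.npy',k,allow_pickle=True)
V=np.array([(0,66,142),(0,-66,142),(14,66,142),(14,-66,142),(-20,55,12)])/1e3
print(np.round((proj(k,R.from_euler('z',.026).apply(V)+[.4625,-.2094,0])-[220,60])*600/280).tolist())
P=o['eef_pos'];F=lambda x,y,z:P+M@[y,x,z]
print(np.round((proj(k,[F(0,.03,.065),F(0,.03,.011),F(.005,.013,-.017)])-[220,60])*600/280).tolist())
E
```

```text
[ 0.4228504  -0.20930542  0.12820711] [ 0.001  0.002 -0.002 -0.002 -0.001 -0.   ] [-0.42672418  0.22968748 -0.59458738] 0.009117948270392496
[[-0.025, 1.0, 0.0], [1.0, 0.025, -0.001], [-0.001, -0.0, -1.0]]
[[0, 0.9, -0.3, 0.2, 0, 0.1, 0]] max [0.9 0.3 0.2 0.  0.1 0. ]
[[445.0, 139.0], [392.0, 716.0], [521.0, 140.0], [450.0, 715.0], [276.0, 165.0]]
[[224.0, 252.0], [225.0, 294.0], [251.0, 412.0]]
```

View pics/c7.png

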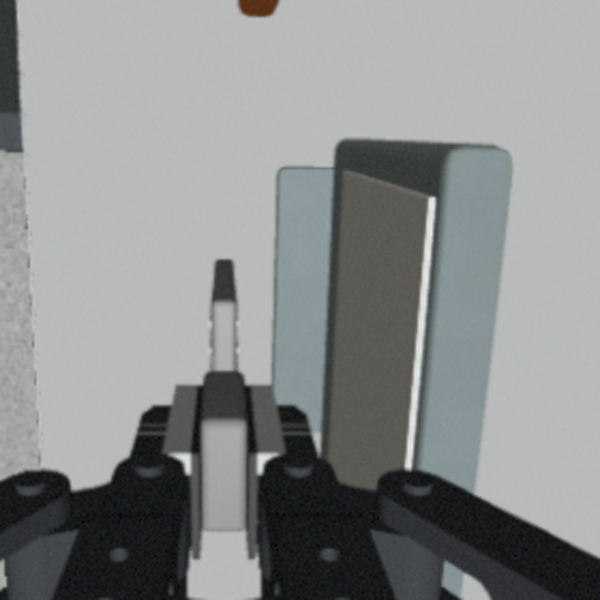

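Request:
move_arm:
  deltas:
    - [0,1.5,-0.3,0,0,0,0]
    - [0,0,0,0,0,0,0]
    - [0,0,0,0,0,0,0]
    - [0,0,0,0,0,0,0]
    - [0,0,0,0,0,0,0]
    - [0,0,0,0,0,0,0]

```text
clock: 14.18
eef_pos: [0.4224, -0.2076, 0.1276]
tool_rot: [0.698, 0.716, -0.0, -0.0]
ft_force: [0.1, 0.5, 0.2]
grip_width: 0.009
grasp_force: 59.0
```

```bash
python3 - <<'E'
from h import *
o=bot.get_obs(); print(o['eef_pos'],o['grasp_force'],np.abs(o['joint_vel']).max())
bot.camera('scene'); k=bot.calibration('scene')
for r in bot.outline_of('flap','scene'): print(r['conf'],r['rect'])
# expected box of the flap for some angles
L=np.array([(x,y,z) for x in(-.056,.056) for y in(0,-.098) for z in(0,.042)]+[(-.015,-.128,.042),(.015,-.128,.042)])
for th in(0,1.5,1.7,1.8):
    u=proj(k,[loc(*(R.from_euler('x',-th).apply(p)+[0,.048,.06])) for p in L]); print(th,np.round(np.r_[u.min(0),np.ptp(u,axis=0)],1))
print(bot.job_done())
E
```

```text
[ 0.42239801 -0.20758117  0.12763074] 59.00231122970581 0.0013102232821976857
0.61 [216.8, 209.4, 44.3, 48.0]
0 [233.4 209.2  56.6  43.9]
1.5 [219.9 203.5  42.2  56. ]
1.7 [214.  206.7  48.1  55.5]
1.8 [211.3 208.7  50.8  54.7]
the job is handed in; nothing more can be done
None
```

The job is handed in at about 14 s: the flap stands open at about 1.7 rad, and the arm holds the cassette still, tab up and parallel to the screen, about 4 cm in front of it by camera measurement (good to a few mm); no verdict came back.

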